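# Book in the tins of valve cores with the code reader and slide them onto their mats

### The job

Book in the delivery of valve cores: take the code reader from its rest, open the job by aiming it at the code on the job card, then read the code on the lid of every tin where it stands, going from the robot's left to its right, holding the reader steady on each code for two full seconds. Then lay the reader back flat along its rest and slide each tin, flat on the counter, wholly onto a round rubber mat of its own (any mat). Leave the other things alone.

Things in the scene. Friction and masses are not known exactly. Their poses are not given: they have to be found in the camera images.
- tin1: closed round metal tin of valve cores, 90 mm diameter, 45 mm high, about 0.4 kg, too wide for the gripper; leftmost place (y about +0.24) of the near row; may be absent. Origin: centre of its underside, z up. Turns freely about z; two slightly spread fingers low against its side push it stably.
- tin1_label (a point): centre of the printed code label (32 x 44 mm, white with black bars) on this tin's flat lid: 18 mm from the lid centre towards the tin's own x axis, 45 mm above the counter. Absent with its tin.
- tin2: closed round metal tin of valve cores, 90 mm diameter, 45 mm high, about 0.4 kg, too wide for the gripper; second place from the left (y about +0.08) of the near row; may be absent. Origin: centre of its underside, z up. Turns freely about z; two slightly spread fingers low against its side push it stably.
- tin2_label (a point): centre of the printed code label (32 x 44 mm, white with black bars) on this tin's flat lid: 18 mm from the lid centre towards the tin's own x axis, 45 mm above the counter. Absent with its tin.
- tin3: closed round metal tin of valve cores, 90 mm diameter, 45 mm high, about 0.4 kg, too wide for the gripper; third place from the left (y about -0.08) of the near row; may be absent. Origin: centre of its underside, z up. Turns freely about z; two slightly spread fingers low against its side push it stably.
- tin3_label (a point): centre of the printed code label (32 x 44 mm, white with black bars) on this tin's flat lid: 18 mm from the lid centre towards the tin's own x axis, 45 mm above the counter. Absent with its tin.
- tin4: closed round metal tin of valve cores, 90 mm diameter, 45 mm high, about 0.4 kg, too wide for the gripper; rightmost place (y about -0.24) of the near row; may be absent. Origin: centre of its underside, z up. Turns freely about z; two slightly spread fingers low against its side push it stably.
- tin4_label (a point): centre of the printed code label (32 x 44 mm, white with black bars) on this tin's flat lid: 18 mm from the lid centre towards the tin's own x axis, 45 mm above the counter. Absent with its tin.
- mat1: round black rubber mat set flush in the counter, 130 mm diameter, nothing to catch on; one of four in the far row. Origin: its centre, z = 0. Any tin may go on any mat.
- mat2: round black rubber mat set flush in the counter, 130 mm diameter, nothing to catch on; one of four in the far row. Origin: its centre, z = 0. Any tin may go on any mat.
- mat3: round black rubber mat set flush in the counter, 130 mm diameter, nothing to catch on; one of four in the far row. Origin: its centre, z = 0. Any tin may go on any mat.
- mat4: round black rubber mat set flush in the counter, 130 mm diameter, nothing to catch on; one of four in the far row. Origin: its centre, z = 0. Any tin may go on any mat.
- reader: hand-held code reader: plain black bar 140 mm long (its x, nose at +x), 36 mm wide (y), 34 mm high, 0.22 kg, lying flat on its rest, top buttons up. Origin: centre of its underside, which is also below its centre of mass; grip it across the 36 mm width at mid-length. It reads by itself when aimed.
- lens (a point): window at the reader's nose, 70 mm ahead of its origin, 12 mm above its underside. This frame's x is the beam: forward and 45 degrees down when the reader is level; y is the reader's y. It reads a label 70 to 130 mm out along the beam (100 is best) and at most 12 mm off it, with the beam within 57 degrees of the label's normal; how the label is turned does not matter.
- rest: grey flat charging pad 180 x 62 mm, 8 mm thick, fixed to the counter at the left or the right end of the rows, its long side along its x; the reader lies centred on it, along it. Origin: centre of its underside; top at 8 mm.
- cardstand: small fixed wooden stand, 100 x 90 mm, 60 mm high, with the job card on its 30 degree slope, at the end of the rows opposite to the rest. Origin: centre of its underside; the slope faces its -x, roughly towards the robot's side of the counter.
- card (a point): centre of the printed code (22 x 40 mm) on the job card, about 38 mm above the counter. This frame's z axis is the card's normal, 30 degrees from vertical towards the stand's -x, so a level reader must point roughly (within 60 degrees) along the stand's +x to read it.
- hammer: bystander, loose: red-headed hammer with wooden handle lying beyond the mats. Origin at its underside.
- tyrelever: bystander, loose: flat steel tyre lever 290 mm long, 8 to 18 mm high, lying crosswise beyond the mats at the right. Origin at its underside.
- stem1: bystander, loose: black rubber valve stem with brass tip, 20 mm diameter, 40 mm high, standing beyond the mats. Origin at its underside.
- stem2: bystander, loose: second such valve stem. Origin at its underside.
- capjar: bystander, loose: jar, 60 mm diameter, 75 mm high, beyond the mats at the left. Origin at its underside.
- gauge: bystander, loose: round dial pressure gauge, 64 mm diameter, 22 mm high, lying beyond the mats at the right. Origin at its underside.
- driver: bystander, loose: small screwdriver lying at the left end, beyond the rest or card stand. Origin at its underside.
Mind the look-alikes: they are no part of the job. Several things have the shape of the reader; the one meant has the colours described above. What is shaped like the tin1 but pink is not meant.

How it is judged:
On the way, in this order (a step that is already met when the one before it is completed fails the run):
1. the job card is read: the reader is held with its beam on the card's code for two seconds (x of card in the frame of lens between 0.07 and 0.13 m and y of card in the frame of lens between -0.012 and 0.012 m and z of card in the frame of lens between -0.012 and 0.012 m and angle between the x axis of lens and the z axis of card, either way round below 1 rad and linear speed of reader below 0.03 m/s), for 1.8 s.
2. tin1, still off the mats, is read: the reader is held with its beam on the tin's label for two seconds (x of tin1_label in the frame of lens between 0.07 and 0.13 m and y of tin1_label in the frame of lens between -0.012 and 0.012 m and z of tin1_label in the frame of lens between -0.012 and 0.012 m and angle between the x axis of lens and the z axis of tin1, either way round below 1 rad and horizontal distance between tin1 and mat1 above 0.05 m and horizontal distance between tin1 and mat2 above 0.05 m and horizontal distance between tin1 and mat3 above 0.05 m and horizontal distance between tin1 and mat4 above 0.05 m), for 1.8 s.
3. tin2, still off the mats, is read: the reader is held with its beam on the tin's label for two seconds (x of tin2_label in the frame of lens between 0.07 and 0.13 m and y of tin2_label in the frame of lens between -0.012 and 0.012 m and z of tin2_label in the frame of lens between -0.012 and 0.012 m and angle between the x axis of lens and the z axis of tin2, either way round below 1 rad and horizontal distance between tin2 and mat1 above 0.05 m and horizontal distance between tin2 and mat2 above 0.05 m and horizontal distance between tin2 and mat3 above 0.05 m and horizontal distance between tin2 and mat4 above 0.05 m), for 1.8 s.
4. tin3, still off the mats, is read: the reader is held with its beam on the tin's label for two seconds (x of tin3_label in the frame of lens between 0.07 and 0.13 m and y of tin3_label in the frame of lens between -0.012 and 0.012 m and z of tin3_label in the frame of lens between -0.012 and 0.012 m and angle between the x axis of lens and the z axis of tin3, either way round below 1 rad and horizontal distance between tin3 and mat1 above 0.05 m and horizontal distance between tin3 and mat2 above 0.05 m and horizontal distance between tin3 and mat3 above 0.05 m and horizontal distance between tin3 and mat4 above 0.05 m), for 1.8 s.
5. tin4, still off the mats, is read: the reader is held with its beam on the tin's label for two seconds (x of tin4_label in the frame of lens between 0.07 and 0.13 m and y of tin4_label in the frame of lens between -0.012 and 0.012 m and z of tin4_label in the frame of lens between -0.012 and 0.012 m and angle between the x axis of lens and the z axis of tin4, either way round below 1 rad and horizontal distance between tin4 and mat1 above 0.05 m and horizontal distance between tin4 and mat2 above 0.05 m and horizontal distance between tin4 and mat3 above 0.05 m and horizontal distance between tin4 and mat4 above 0.05 m), for 1.8 s.
6. the reader lies flat on its rest again, let go (horizontal distance between reader and rest below 0.02 m and angle between the x axis of reader and the x axis of rest, either way round below 0.25 rad and z of reader in the frame of rest between 0.004 and 0.013 m and angle between reader's own z axis and vertical below 0.15 rad and contact force between the fingers and reader below 0.1 N and linear speed of reader below 0.02 m/s), for 0.3 s.
At the end, for the whole second after the job is handed in: The reader lies on its rest (centre within 20 mm, along it within 0.25 rad, flat, let go and at rest), and every tin present stands upright and at rest on the counter with its centre within 20 mm of a mat's centre, so wholly on the mat (all of step 6 and (horizontal distance between tin1 and mat1 below 0.02 m or horizontal distance between tin1 and mat2 below 0.02 m or horizontal distance between tin1 and mat3 below 0.02 m or horizontal distance between tin1 and mat4 below 0.02 m) and height (world z) of each of tin1, tin2, tin3, tin4 below 0.006 m and angle between each of tin1, tin2, tin3, tin4's own z axis and vertical below 0.1 rad and linear speed of each of tin1, tin2, tin3, tin4 below 0.02 m/s and (horizontal distance between tin2 and mat1 below 0.02 m or horizontal distance between tin2 and mat2 below 0.02 m or horizontal distance between tin2 and mat3 below 0.02 m or horizontal distance between tin2 and mat4 below 0.02 m) and (horizontal distance between tin3 and mat1 below 0.02 m or horizontal distance between tin3 and mat2 below 0.02 m or horizontal distance between tin3 and mat3 below 0.02 m or horizontal distance between tin3 and mat4 below 0.02 m) and (horizontal distance between tin4 and mat1 below 0.02 m or horizontal distance between tin4 and mat2 below 0.02 m or horizontal distance between tin4 and mat3 below 0.02 m or horizontal distance between tin4 and mat4 below 0.02 m)); the robot touches nothing.
It fails at once if a tin is lifted off the counter or tipped (height (world z) of any of tin1, tin2, tin3, tin4 above 0.03 m or angle between any of tin1, tin2, tin3, tin4's own z axis and vertical above 0.4 rad).
It fails at once if one of the loose bystanders is pushed more than 4 cm from its place (distance of any of hammer, tyrelever, stem1, stem2, capjar, gauge, driver from where it was at the start of the episode above 0.04 m).
Of tin1, tin2, tin3, tin4 only 3 to 4 are there at a start; the rules pass over those that are not, and their reading is None.
At some moment in a run one of tin1, tin2, tin3, tin4 may be knocked a few centimetres aside while the robot is not near it.
It also fails if it takes over 192 s, if anything falls off the work surface, if the arm or the gripper's body presses on something with over 40 N, if the wrist force passes 120 N, or if a joint passes its speed limit or range.

### The arm

A 7-joint arm with a two-finger parallel gripper is mounted at the origin on the work surface. World frame = base frame: x ahead of the robot, y to its left, z up, the work surface at z = 0. Lengths are in m, angles in rad, forces in N, time in s.
With the tool pointing down it reaches from about 0.4 to 0.85 m from the base axis. Payload 10.4 kg.
Tool frame: the origin (TCP) lies at the very end of the fingers, on their centre line; the grasp point (between the pads) lies 19 mm behind it (manip.grip_point_offset is the distance from the TCP to the grasp point, in m); z points along the fingers, y is the line along which they close (so a half turn about z gives the same grasp; the last joint's range is limited). The gripper opens to 85 mm and grips with 20 to 120 N. Pads are 22 mm wide; open, the fingers measure 114 mm over their backs; the gripper's body (76 mm by 85 mm) begins 54 mm behind the grasp point. The pads swing forward as they close: fully open they stand 13 mm farther back than shut.
Start: joints at [1.126, 0.332, -0.065, 1.46, 0.022, 1.35, -0.088], TCP at [0.256, -0.57, 0.231] pointing down, gripper open.
Joint ranges: [-2.6, 2.6], [-0.5, 2.12], [-1.47, 1.34], [0.16, 2.42], [-1.27, 4.41], [0.06, 2.06], [-2.6, 2.6]. Speed limits (rad/s): [2.22, 2.22, 2.79, 2.79, 3.14, 3.14, 3.14].

### API

Orientations are given as a unit quaternion [x, y, z, w].
In Python, from workcell import manip gives the robot as it stands. The module is installed in compiled form; this text tells all that it offers.
- The arm moves only by the tool step_arm, never from a script. Its argument "moves" is a list of rows, each a list of 7 numbers: the closure, from 0 (fully open) to 1 (shut), then the shift along the world's x, y, z in mm, then the turn, a rotation vector about the world's x, y, z in rad. In form: [[grip, tx, ty, tz, ax, ay, az], ...]. A call has 1 to 10 rows; each row is the pose to reach, as a shift and turn from the pose commanded when the call began; what a row does not reach only later rows make up. A row lasts 1/10 s, in which the tool goes at most 50 mm and 8.59 degrees, less where a joint would pass 70% of its speed; a pose out of reach is approached as far as the arm can. A call with a gripper value outside its range is refused whole. The fingers move at their own pace and stop on an object; "grip_force" is the grip in N (left out, the last holds). Time passes only in rows, so rows that repeat a pose let the fingers close. It gives the time, the measured TCP pose, the force, the opening and the grip force at its end, in the units of the state.
- manip.get_obs(): the state, without advancing time (a new reading comes with each control period).
- manip.camera(name): name is "scene" or "top" or "wrist"; returns a dict with "image" (480x640x3 uint8, blue, green, red), "K" (3x3 intrinsics, pixels), "rvec" (rotation vector, rad) and "tvec" (3), from world to camera coordinates, as OpenCV has them; the wrist camera has in their place "mount" (4x4, takes a point from camera to tool coordinates, whose origin is the TCP and whose axes are the flange's). Camera axes: x right, y down, z forward; pixel columns grow to the right and rows downward; lengths in m; the calibration is good to about 2 mm. The wrist camera is an equidistant fisheye: a pixel r from the principal point sees the ray r / f radians off the axis. A picture is of the moment at which its call begins: read the wrist's pose just before it. There is no depth.
- manip.hand_in(): hands the job in; it is judged then, once.
The state is a dict: "clock": time; "joint_pos": joint angles; "joint_velocities": joint speeds; "tau": joint torques, N m; "position": TCP position; "ee_rot": TCP orientation; "ft_force": force on the tool from outside, world axes, zero at the start; "torque": the same for the moment, N m; "grip_width": opening from 0.0 (shut) to 1.0 (fully open); "grasp_force": force on a finger pad.
Only numpy, scipy, OpenCV 4.12 (cv2) and the standard library are available. Lean on these libraries where they do the work, as an engineer would, in place of code of your own. Each camera call takes 0.05 s, during which the arm holds its last target. There are 200 camera calls.

## Working session

There is one attempt and no reset: what is moved stays moved. The work goes in short steps, Python scripts to look and compute and a tool call to move; the robot and the scene stay as the last step left them, time stands still between calls to the robot, and variables do not carry over. Pictures are saved under pics/ and viewed, at most 14 in all, crops included, and the job is handed in when it is done.

Besides the shell and the picture viewer there is one more tool, called after "Call:" as name([rows], argument=value, ...), one row to a line, values as JSON. step_arm: Moves the arm, as the interface text tells. Its arguments: {"type":"object","properties":{"moves":{"type":"array","items":{"type":"array","items":{"type":"number"}}},"grip_force":{"type":"number"}},"required":["moves"]}

```bash
mkdir -p pics; python3 - <<'E'
from workcell import manip
import cv2
o=manip.get_obs(); print({k:o[k] for k in('clock','position','ee_rot','grip_width','ft_force')}, manip.grip_point_offset)
for n in('scene','top'):
    c=manip.camera(n); cv2.imwrite(f'pics/{n}0.png',c['image']); print(n,c['K'].tolist(),c['rvec'],c['tvec'])
c=manip.camera('wrist'); print(c['K'],c['mount'])
E
```

```text
{'clock': 0.0, 'position': array([ 0.25570385, -0.56988064,  0.2305094 ]), 'ee_rot': array([ 9.77842952e-01,  2.09338583e-01, -1.86086400e-04, -6.95416515e-04]), 'grip_width': 0.9988628477093661, 'ft_force': array([ 0.01703388,  1.07283611, -0.1316983 ])} 0.0187
scene [[575.6361213519631, 0.0, 327.10783229733204], [0.0, 575.6361213519631, 230.52526268528072], [0.0, 0.0, 1.0]] [ 0.6452869   2.53872219 -1.26614806] [ 0.47274314 -0.0597338   1.6954364 ]
top [[438.1208918048901, 0.0, 317.78139112885157], [0.0, 438.1208918048901, 242.62163163619255], [0.0, 0.0, 1.0]] [ 2.12104631 -2.16549217  0.14154546] [-0.05340221  0.51790438  1.26194354]
[[371.64829954   0.         319.03753401]
 [  0.         371.64829954 245.71700995]
 [  0.           0.           1.        ]] [[-3.87197039e-05 -9.52566693e-01 -3.04329911e-01  7.78750598e-02]
 [ 9.99999989e-01  7.44277997e-06 -1.50525617e-04  1.67256689e-04]
 [ 1.45650750e-04 -3.04329913e-01  9.52566681e-01 -1.42654170e-01]
 [ 0.00000000e+00  0.00000000e+00  0.00000000e+00  1.00000000e+00]]
```

View pics/top0.png

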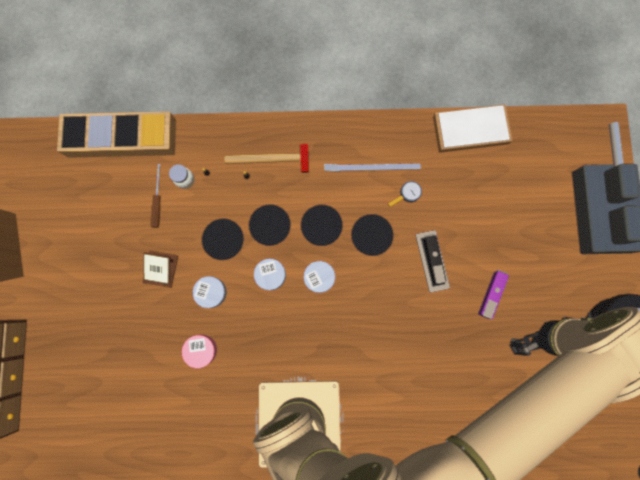

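View pics/scene0.png

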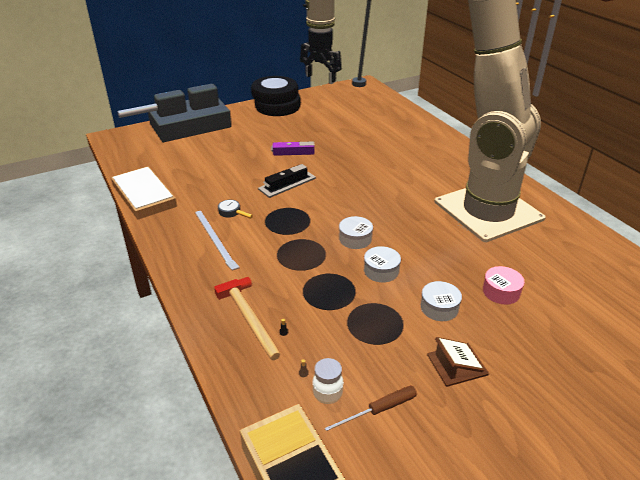

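The top view shows tins at px (209,291), (269,274) and (319,276), with no fourth tin. The mats are above them, the card stand is at (158,268), and the black reader on its grey rest is at (433,262). The pink tin and the purple bar are look-alikes. I'll zoom in and measure.

```bash
cat > h.py <<'E'
import numpy as np, cv2
from workcell import manip
from scipy.spatial.transform import Rotation as R
def ray_fixed(c,uv):
    Rm=cv2.Rodrigues(np.array(c['rvec']))[0]; o=-Rm.T@c['tvec']
    p=cv2.undistortPoints(np.array([[uv]],float),c['K'],None)[0,0]
    return o, Rm.T@np.array([p[0],p[1],1])
def at_z(o,d,z): return o+d*(z-o[2])/d[2]
def proj(c,P):
    return cv2.projectPoints(np.atleast_2d(np.array(P,float)),np.array(c['rvec']),np.array(c['tvec']),c['K'],None)[0][:,0]
def two(o1,d1,o2,d2):
    A=np.c_[d1,-d2]; s=np.linalg.lstsq(A,o2-o1,rcond=None)[0]
    a,b=o1+d1*s[0],o2+d2*s[1]; return (a+b)/2,np.linalg.norm(a-b)
def wrist_cam():
    o=manip.get_obs(); c=manip.camera('wrist')
    T=np.eye(4);T[:3,:3]=R.from_quat(o['ee_rot']).as_matrix();T[:3,3]=o['position']
    c['T']=T@c['mount']; return c
def ray_w(c,uv):
    K=c['K'];v=(np.array(uv,float)-K[:2,2])/K[0,0];r=np.linalg.norm(v)
    d=np.r_[np.sin(r)*v/max(r,1e-9),np.cos(r)]
    return c['T'][:3,3],c['T'][:3,:3]@d
E
python3 - <<'E'
from h import *
t=manip.camera('top');s=manip.camera('scene')
a=cv2.resize(t['image'][200:330,135:455],None,fx=2.5,fy=2.5,interpolation=cv2.INTER_CUBIC)
b=cv2.resize(s['image'][150:250,240:440],(400,200),interpolation=cv2.INTER_CUBIC)
d=cv2.resize(s['image'][230:390,340:480],(228,260),interpolation=cv2.INTER_CUBIC)
im=np.zeros((590,800,3),np.uint8);im[:325]=a;im[325:525,:400]=b;im[325:585,400:628]=d
cv2.imwrite('pics/z1.png',im)
def blobs(c,m,lo):
    n,l,st,ce=cv2.connectedComponentsWithStats(m.astype(np.uint8))
    return [(ce[i].round(1),st[i]) for i in range(1,n) if st[i][4]>lo]
# mats: dark
g=t['image'].astype(int)
m=(g.max(2)<50); m[:190]=0;m[270:]=0;m[:,:195]=0;m[:,400:]=0
for ce,st in blobs(t,m,500): print('mat',ce,st,at_z(*ray_fixed(t,ce),0).round(4))
g=g;hsv=cv2.cvtColor(t['image'],cv2.COLOR_BGR2HSV)
m=(g[:,:,0]>g[:,:,2]-25)&(g.max(2)>110); m[:255]=0;m[315:]=0;m[:,:190]=0;m[:,345:]=0
m=cv2.morphologyEx(m.astype(np.uint8),cv2.MORPH_CLOSE,np.ones((7,7)))
for ce,st in blobs(t,m,300): print('tin',ce,st,at_z(*ray_fixed(t,ce),0.045).round(4))
print('card',at_z(*ray_fixed(t,(156,268.5)),.038))
E
```

```text
mat [269.3 224.8] [ 250  206   39   39 1150] [0.5803 0.0838 0.    ]
mat [321.2 224.8] [ 302  206   39   39 1149] [ 0.5768 -0.0754  0.    ]
mat [372.  234.5] [ 353  216   39   39 1172] [ 0.5433 -0.2297  0.    ]
mat [222.2 239. ] [ 203  220   39   39 1172] [0.5394 0.2283 0.    ]
tin [269.3 274.1] [254 259  32  31 782] [0.4258 0.0791 0.045 ]
tin [319.  276.4] [304 261  31  32 775] [ 0.4161 -0.0658  0.045 ]
tin [208.4 291.9] [193 277  32  31 796] [0.3777 0.2564 0.045 ]
card [0.44970292 0.41414652 0.038     ]
```

View pics/z1.png

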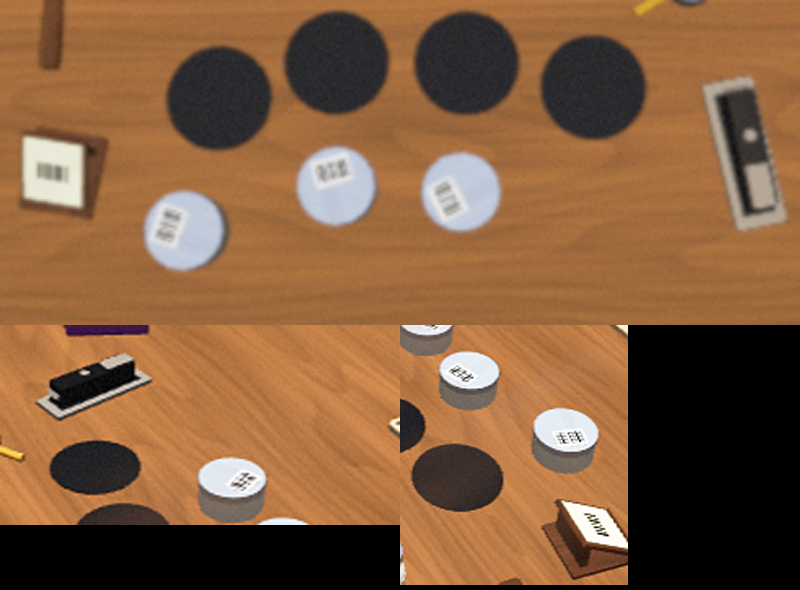

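The zoom shows the labels at crop px (168,226), (333,171) and (446,197). The card bars are at (52,173) and the reader's dot is at (750,134), with its grey patch on the end near the robot. The scene crop has what looks like a light window at the reader's far end, about (52,395). Next I'll triangulate these.

```bash
python3 - <<'E'
from h import *
t=manip.camera('top');s=manip.camera('scene')
A=lambda U,V:((U+.5)/2.5-.5+135,(V+.5)/2.5-.5+200)
B=lambda U,V:((U+.5)/2-.5+240,(V-325+.5)/2-.5+150)
D=lambda U,V:((U-400)/1.6286+340,(V-325)/1.625+230)
for n,a,b in(('dot',A(750,134),B(84,372)),('patch',A(761,186),B(119,360)),('card',A(52,173),D(597,527)),('lab1',A(168,226),D(569,437)),('lab2',A(333,171),D(463,375)),
 ('restNL',A(738,230),B(152,378)),('restFR',A(752,78),B(38,404)),('restFL',A(703,88),B(62,417))):
    P,e=two(*ray_fixed(t,a),*ray_fixed(s,b)); print(n,P.round(4),'gap',round(e,4))
r=[at_z(*ray_fixed(t,A(*q)),.008)[:2] for q in((703,88),(752,78),(787,218),(738,230))];r=np.array(r)
print('rest c',r.mean(0),'len',np.linalg.norm(r[0]-r[3]),np.linalg.norm(r[0]-r[1]),'yaw',np.degrees(np.arctan2(*((r[0]+r[1]-r[2]-r[3])[::-1]))))
bx=np.array([at_z(*ray_fixed(t,A(*q)),.042)[:2] for q in((719,93),(751,87),(777,207),(748,214))])
print('reader c',bx.mean(0),np.linalg.norm(bx[0]-bx[3]),np.linalg.norm(bx[0]-bx[1]),'yaw',np.degrees(np.arctan2(*((bx[0]+bx[1]-bx[2]-bx[3])[::-1]))))
for n,q in(('lab1',(168,226)),('lab2',(333,171)),('lab3',(446,197))): print(n,at_z(*ray_fixed(t,A(*q)),.045).round(4))
st=np.array([at_z(*ray_fixed(t,A(*q)),0)[:2] for q in((107,137),(95,217))]);print('stand yaw',np.degrees(np.arctan2(*((st[0]-st[1])[::-1]))))
E
```

```text
dot [ 0.4763 -0.4054  0.0446] gap 0.0007
patch [ 0.4139 -0.4137  0.0447] gap 0.0039
card [0.4488 0.417  0.0345] gap 0.0001
lab1 [0.3838 0.2749 0.0454] gap 0.0014
lab2 [0.4419 0.0846 0.0427] gap 0.0041
restNL [ 0.3654 -0.3935  0.0087] gap 0.002
restFR [ 0.5492 -0.4231 -0.0014] gap 0.0028
restFL [ 0.5367 -0.3608  0.007 ] gap 0.0033
rest c [ 0.45808281 -0.40756641] len 0.1748348448606803 0.06088207168852337 yaw 10.694007814772542
reader c [ 0.45836412 -0.40359141] 0.1450583086374178 0.038552125086262615 yaw 9.566365441287106
lab1 [0.3833 0.2755 0.045 ]
lab2 [0.4434 0.0831 0.045 ]
lab3 [ 0.4103 -0.0485  0.045 ]
stand yaw -7.096439842754616
```

Call:
step_arm([
  [0,202,164,-60,0,0,-0.25],
  [0,202,164,-60,0,0,-0.25],
  [0,202,164,-60,0,0,-0.25],
  [0,202,164,-60,0,0,-0.25],
  [0,202,164,-60,0,0,-0.25],
  [0,202,164,-60,0,0,-0.25],
  [0,202,164,-60,0,0,-0.25],
  [0,202,164,-60,0,0,-0.25],
])

```text
clock: 1.15
position: [0.4575, -0.4066, 0.1713]
ee_rot: [0.996, 0.086, -0.0, 0.0]
ft_force: [-1.0, 0.0, 0.1]
grip_width: 0.994
grasp_force: 0.0
```

```bash
python3 - <<'E'
from h import *
c=wrist_cam(); cv2.imwrite('pics/w1.png',c['image']); print(c['T'].round(4)); o=manip.get_obs();print(o['position'],R.from_quat(o['ee_rot']).as_matrix().round(3),o['joint_pos'].round(2))
E
```

```text
[[ 1.710e-01 -9.384e-01 -3.004e-01  5.344e-01]
 [-9.853e-01 -1.628e-01 -5.230e-02 -3.934e-01]
 [ 2.000e-04  3.049e-01 -9.524e-01  3.139e-01]
 [ 0.000e+00  0.000e+00  0.000e+00  1.000e+00]]
[ 0.45689466 -0.40748261  0.17152993] [[ 0.986  0.169 -0.   ]
 [ 0.169 -0.986 -0.001]
 [-0.001  0.001 -1.   ]] [ 0.79  0.35 -0.17  1.57  0.06  1.23 -0.79]
```

View pics/w1.png

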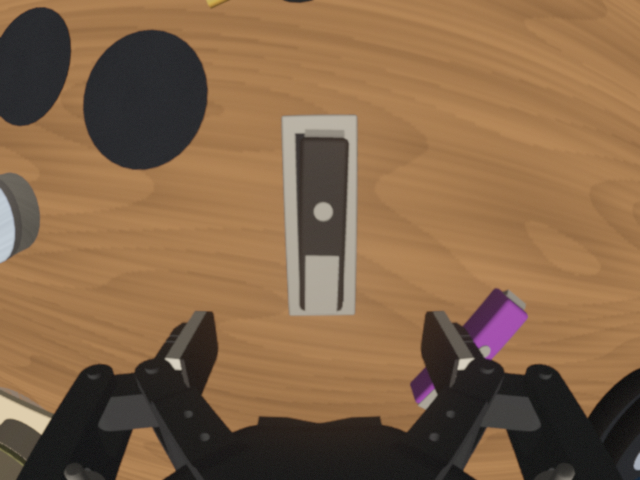

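The wrist view shows the reader centred on its rest, with the lens window at the far end (323,133) and the grey patch at the near end. So the nose points along +x, and I'll refine from here.

```bash
python3 - <<'E'
from h import *
T=manip.camera('wrist')
c=wrist_cam()
def q4(ps,z):
    r=np.array([at_z(*ray_w(c,p),z)[:2] for p in ps]); v=r[0]+r[1]-r[2]-r[3]
    return r.mean(0).round(4),np.linalg.norm(r[0]-r[3]).round(4),np.linalg.norm(r[0]-r[1]).round(4),np.degrees(np.arctan2(v[1],v[0])).round(2)
print('rest',q4([(282,116),(357,115),(355,315),(290,315)],.008))
print('reader',q4([(304,137),(348,139),(341,308),(304,310)],.042))
print('dot',at_z(*ray_w(c,(323,212)),.044))
t=manip.camera('top');a=((750.5)/2.5-.5+135,134.5/2.5-.5+200)
print(two(*ray_w(c,(323,212)),*ray_fixed(t,a)))
E
```

```text
rest (array([ 0.4584, -0.4097]), np.float64(0.1783), np.float64(0.0608), np.float64(10.63))
reader (array([ 0.4617, -0.4112]), np.float64(0.1381), np.float64(0.0319), np.float64(8.77))
dot [ 0.47476779 -0.40797902  0.044     ]
(array([ 0.47580927, -0.40671355,  0.04504269]), np.float64(0.0028879737762367553))
```

Call:
step_arm([
  [0,1.5,-1,-50,0,0,0.015],
  [0,1.5,-1,-100,0,0,0.015],
  [0,1.5,-1,-130,0,0,0.015],
  [0,1.5,-1,-145,0,0,0.015],
  [0,1.5,-1,-156,0,0,0.015],
  [0,1.5,-1,-156,0,0,0.015],
  [1,1.5,-1,-156,0,0,0.015],
  [1,1.5,-1,-156,0,0,0.015],
  [1,1.5,-1,-156,0,0,0.015],
  [1,1.5,-1,-156,0,0,0.015],
], grip_force=50)

```text
clock: 2.35
position: [0.4601, -0.4078, 0.0167]
ee_rot: [0.996, 0.093, 0.001, 0.001]
ft_force: [0.1, 0.6, 4.4]
grip_width: 0.409
grasp_force: 50.6
```

Call:
step_arm([
  [1,0,0,0,0,0,0],
  [1,0,0,0,0,0,0],
  [1,0,0,0,0,0,0],
  [1,0,0,0,0,0,0],
])

```text
clock: 2.75
position: [0.4601, -0.4078, 0.0167]
ee_rot: [0.996, 0.093, 0.001, 0.001]
ft_force: [-1.1, 0.1, 6.9]
grip_width: 0.412
grasp_force: 50.9
```

Call:
step_arm([
  [1,0,0,30,0,0,0],
  [1,0,0,70,0,0,0],
  [1,5,40,110,0,0,0],
  [1,10,80,130,0,0,0],
  [1,15,125,140,0,0,0.05],
  [1,20,170,140,0,0,0.05],
  [1,25,215,140,0,0,0.1],
  [1,30,260,140,0,0,0.1],
  [1,30,305,140,0,0,0.15],
  [1,30,350,140,0,0,0.15],
])

```text
clock: 3.75
position: [0.489, -0.0554, 0.1554]
ee_rot: [0.986, 0.168, 0.0, 0.0]
ft_force: [0.7, -0.4, -1.7]
grip_width: 0.416
grasp_force: 50.5
```

Call:
step_arm([
  [1,0,40,0,0,0,0],
  [1,0,80,0,0,0,0.05],
  [1,-20,120,0,0,0,0.1],
  [1,-40,160,0,0,0,0.15],
  [1,-60,200,0,0,0,0.2],
  [1,-80,240,0,0,0,0.2],
  [1,-110,280,0,0,0,0.2],
  [1,-135,320,0,0,0,0.2],
  [1,-155,360,0,0,0,0.2],
  [1,-162,400,0,0,0,0.2],
])

```text
clock: 4.75
position: [0.3253, 0.3441, 0.1557]
ee_rot: [0.964, 0.266, 0.001, 0.001]
ft_force: [0.4, -0.4, -1.9]
grip_width: 0.414
grasp_force: 50.4
```

```bash
python3 - <<'E'
from h import *
c=wrist_cam(); cv2.imwrite('pics/w2.png',c['image']); np.savez('w2.npz',T=c['T'],K=c['K']); o=manip.get_obs();print(o['clock'],o['position'],R.from_quat(o['ee_rot']).as_matrix().round(3),o['joint_pos'].round(2))
E
```

```text
4.8 [0.32391877 0.35037305 0.15626258] [[ 0.856  0.516  0.001]
 [ 0.516 -0.856  0.004]
 [ 0.003 -0.003 -1.   ]] [-0.1   0.14 -0.87  1.9   0.12  1.15 -2.04]
```

View pics/w2.png

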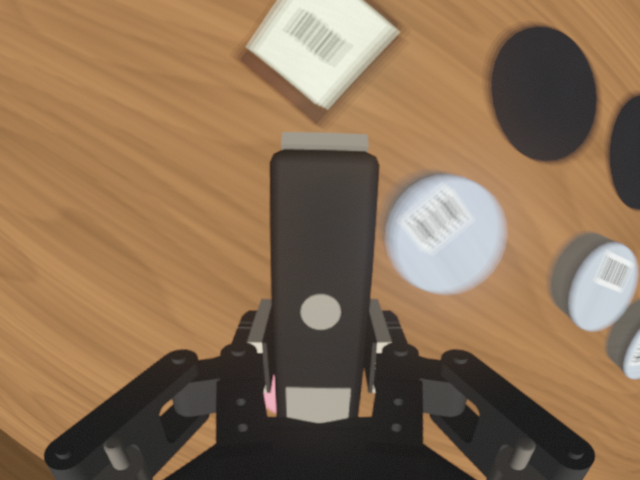

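The wrist view shows the card bars centred at (318,37) and the tin1 label at (439,219). The reader is held straight, with its dot at (321,312).

```bash
python3 - <<'E'
from h import *
t=manip.camera('top'); z=np.load('w2.npz'); c={'T':z['T'],'K':z['K']}
A=lambda U,V:((U+.5)/2.5-.5+135,(V+.5)/2.5-.5+200)
print('card',two(*ray_w(c,(318,37)),*ray_fixed(t,A(52,173))), at_z(*ray_w(c,(318,37)),.038))
print('lab1',at_z(*ray_w(c,(439,219)),.045), two(*ray_w(c,(439,219)),*ray_fixed(t,A(168,226))))
o=manip.get_obs();p=o['position'];m=R.from_quat(o['ee_rot']).as_matrix()
# reader-top (36 mm above underside) dot & nose edges in TCP frame; p now settled
zt=p[2]-.0087+.034
for q in((321,312),(272,153),(377,153)): print((m.T@(at_z(*ray_w(c,q),zt)-p)).round(4))
print(o['clock'],p)
E
```

```text
card (array([0.45038045, 0.41935846, 0.02994065]), np.float64(0.0025165124154000727)) [0.44974091 0.41889323 0.038     ]
lab1 [0.38500547 0.27797568 0.045     ] (array([0.38417868, 0.27643904, 0.04115274]), np.float64(0.0014474620318079483))
[ 0.0143  0.0041 -0.0253]
[ 0.0697 -0.0111 -0.0252]
[ 0.0696  0.022  -0.0253]
4.85 [0.3247713  0.3476741  0.15586643]
```

```bash
cat >> h.py <<'E'
def blob(img,mask,near,lo=40):
    n,l,st,ce=cv2.connectedComponentsWithStats(mask.astype(np.uint8))
    b=[i for i in range(1,n) if st[i][4]>lo]
    if not b: return None
    i=min(b,key=lambda i:np.hypot(*(ce[i]-near)))
    return ce[i].round(1),st[i]
E
python3 - <<'E'
from h import *
manip.camera('top');c=wrist_cam();o=manip.get_obs();g=c['image'].astype(int)
print(o['clock'],o['position'],o['joint_velocities'].round(3))
m=R.from_quat(o['ee_rot']).as_matrix();p=o['position']
light=(g.min(2)>120)&(g.max(2)-g.min(2)<40)
print(blob(g,light,(321,312)),blob(g,light,(320,395)),blob(g,light,(324,142)))
dc,_=blob(g,light,(321,312))
print((m.T@(at_z(*ray_w(c,dc),p[2]-.0087+.036)-p)).round(4))
dark=(g.max(2)<130); dark[100:]=0
cb=blob(g,cv2.morphologyEx(((g.max(2)<150)&(g.max(2)-g.min(2)<35)).astype(np.uint8)[:90],cv2.MORPH_CLOSE,np.ones((9,9))),(318,37));print(cb)
print(at_z(*ray_w(c,cb[0]),.036))
cv2.imwrite('pics/w3.png',c['image'])
E
```

```text
4.95 [0.32677789 0.34312807 0.1551228 ] [ 0.03  -0.019  0.031  0.017 -0.002  0.003  0.012]
(array([320.4, 311.6]), array([ 301,  294,   40,   36, 1110], dtype=int32)) (array([317.4, 403.6]), array([ 286,  387,   65,   36, 2004], dtype=int32)) (array([324.6, 140.8]), array([ 281,  133,   87,   18, 1329], dtype=int32))
[ 0.0168 -0.0014 -0.0273]
(array([313.8,  30.5]), array([299,  15,  31,  32, 469], dtype=int32))
[0.45278704 0.42555722 0.036     ]
```

Call:
step_arm([
  [1,0,0,-30,0,0,0],
  [1,0,0,-50,0,0,0],
  [1,0,0,-50,0,0,0],
  [1,0,0,-50,0,0,0],
  [1,0,0,-50,0,0,0],
  [1,0,0,-50,0,0,0],
  [1,0,0,-50,0,0,0],
])

```text
clock: 5.65
position: [0.3279, 0.3429, 0.1061]
ee_rot: [0.964, 0.265, 0.001, -0.0]
ft_force: [0.2, 1.0, -2.3]
grip_width: 0.414
grasp_force: 50.6
```

```bash
cat > rd.py <<'E'
from h import *
# held-reader geometry in the tool frame, measured from the picture: nose direction and offset
def pose():
    o=manip.get_obs(); return o['position'],R.from_quat(o['ee_rot']).as_matrix(),o
UND=-.0087  # underside rel. TCP, world z
def lens(p,m,dyaw=0.0,ox=-.0016,oy=0.0):
    x=m[:,0]*np.cos(dyaw)+m[:,1]*np.sin(dyaw); x/=np.linalg.norm(x); y=np.cross([0,0,1.],x)
    zr=np.cross(x,y); und=p+m[:,2]*-UND+m[:,0]*ox+m[:,1]*oy   # tool z is down
    L=und+.07*x+.012*zr; b=(x-zr)/2**.5
    return L,b,y,x,und
def check(P,**k):
    p,m,o=pose(); L,b,y,x,und=lens(p,m,**k); d=np.array(P)-L; z=np.cross(b,y)
    print('t',o['clock'],'p',p.round(4),'in lens',(d@b).round(4),(d@y).round(4),(d@z).round(4),'heading',np.degrees(np.arctan2(x[1],x[0])).round(1))
    t=np.array(P)-L-.1*b; print('shift mm',(t*1000).round(1))
E
python3 - <<'E'
from rd import *
c=wrist_cam();o=manip.get_obs();g=c['image'].astype(int);p,m,o=pose()
print(o['clock'],p,m.round(3),o['joint_velocities'].round(3))
light=(g.min(2)>120)&(g.max(2)-g.min(2)<40)
for q,h in(((321,312),.036),((320,400),.036),((324,142),.015)):
    dc,_=blob(g,light,q);print(dc,(m.T@(at_z(*ray_w(c,dc),p[2]+UND+h)-p)).round(4))
cv2.imwrite('pics/w4.png',c['image'][:240])
E
```

```text
5.7 [0.32769962 0.34290286 0.10588421] [[ 0.859  0.511  0.001]
 [ 0.511 -0.859  0.   ]
 [ 0.001  0.    -1.   ]] [ 0.     0.006  0.     0.003  0.    -0.001 -0.001]
[320.4 311.6] [ 0.0169  0.0007 -0.0273]
[317.4 403.7] [-0.0263 -0.0005 -0.0273]
[324.6 140.8] [ 0.0743  0.0022 -0.0062]
```

View pics/w4.png

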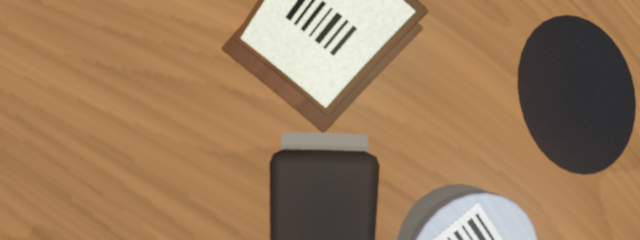

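The settled view shows the bars centred at about (321,24). The nose is straight and the window is at (324,141).

```bash
sed -i 's/dyaw=0.0,ox=-.0016,oy=0.0/dyaw=.022,ox=.001,oy=.0003/' rd.py; python3 - <<'E'
from rd import *
c=wrist_cam();t=manip.camera('top')
z=np.load('w2.npz')
A=lambda U,V:((U+.5)/2.5-.5+135,(V+.5)/2.5-.5+200)
q=(321,24)
print(two(*ray_w(c,q),*ray_fixed(t,A(52,173))),at_z(*ray_w(c,q),.038),at_z(*ray_fixed(t,A(52,173)),.038))
check((.4495,.4155,.038))
E
```

```text
(array([0.44760398, 0.41287379, 0.04427156]), np.float64(0.0009542709703004803)) [0.44881221 0.41351078 0.038     ] [0.44855195 0.41558775 0.038     ]
t 5.8 p [0.3275 0.3428 0.1056] in lens 0.1003 0.0035 -0.0 heading 29.5
shift mm [-1.5  3.1 -0.3]
```

Call:
step_arm([
  [1,-2,2,0,0,0,0],
  [1,-2,2,0,0,0,0],
  [1,-2,2,0,0,0,0],
  [1,-2,2,0,0,0,0],
  [1,-2,2,0,0,0,0],
  [1,-2,2,0,0,0,0],
  [1,-2,2,0,0,0,0],
  [1,-2,2,0,0,0,0],
  [1,-2,2,0,0,0,0],
  [1,-2,2,0,0,0,0],
])

```text
clock: 6.8
position: [0.3254, 0.3448, 0.1053]
ee_rot: [0.964, 0.265, 0.0, 0.0]
ft_force: [0.0, 1.3, -2.9]
grip_width: 0.414
grasp_force: 50.6
```

Call:
step_arm([
  [1,0,0,0,0,0,0],
  [1,0,0,0,0,0,0],
  [1,0,0,0,0,0,0],
  [1,0,0,0,0,0,0],
  [1,0,0,0,0,0,0],
  [1,0,0,0,0,0,0],
  [1,0,0,0,0,0,0],
  [1,0,0,0,0,0,0],
  [1,0,0,0,0,0,0],
  [1,0,0,0,0,0,0],
])

```text
clock: 7.8
position: [0.3254, 0.3448, 0.1053]
ee_rot: [0.964, 0.265, 0.0, 0.0]
ft_force: [-0.6, -0.4, -1.2]
grip_width: 0.416
grasp_force: 50.6
```

Call:
step_arm([
  [1,0,0,0,0,0,0],
  [1,0,0,0,0,0,0],
  [1,0,0,0,0,0,0],
  [1,0,0,0,0,0,0],
  [1,0,0,0,0,0,0],
])

```text
clock: 8.3
position: [0.3254, 0.3448, 0.1053]
ee_rot: [0.964, 0.265, 0.0, 0.0]
ft_force: [0.5, 0.5, -2.0]
grip_width: 0.417
grasp_force: 50.6
```

```bash
cat >> rd.py <<'E'
def tins():
    "lid and label centres from the top camera"
    t=manip.camera('top'); g=t['image'].astype(int); out=[]
    m=(g[:,:,0]>g[:,:,2]-25)&(g.max(2)>110); m[:195]=0;m[330:]=0;m[:,:185]=0;m[:,410:]=0
    m=cv2.morphologyEx(m.astype(np.uint8),cv2.MORPH_CLOSE,np.ones((7,7)))
    n,l,st,ce=cv2.connectedComponentsWithStats(m)
    for i in range(1,n):
        if st[i][4]>200: out.append((st[i][4],tuple(int(v) for v in st[i][:4]),at_z(*ray_fixed(t,ce[i]),.045)[:2].round(4)))
    return out,t
E
python3 - <<'E'
from rd import *
check((.4488,.4145,.038))
o,t=tins(); [print(*x) for x in o]
E
```

```text
t 8.3 p [0.3254 0.3448 0.1053] in lens 0.1 0.0002 0.0 heading 29.5
shift mm [-0.1  0.2  0.1]
783 (254, 259, 32, 31) [0.4258 0.0793]
776 (304, 261, 31, 32) [ 0.4159 -0.0657]
798 (193, 277, 32, 31) [0.3778 0.2565]
```

Call:
step_arm([
  [1,0,0,40,0,0,0],
  [1,10,-20,50,0,0,0.13],
  [1,20,-40,50,0,0,0.26],
  [1,35,-60,50,0,0,0.4],
  [1,50,-80,50,0,0,0.54],
  [1,65,-105,50,0,0,0.68],
  [1,80,-130,50,0,0,0.82],
  [1,95,-155,50,0,0,0.96],
  [1,110,-180,50,0,0,1.1],
  [1,118,-198,50,0,0,1.24],
])

```text
clock: 9.35
position: [0.4444, 0.1448, 0.1553]
ee_rot: [0.629, 0.777, 0.0, 0.0]
ft_force: [-0.1, 1.6, -2.9]
grip_width: 0.411
grasp_force: 50.8
```

Call:
step_arm([
  [1,0,0,0,0,0,0.13],
  [1,0,0,0,0,0,0.25],
  [1,0,0,-30,0,0,0.25],
  [1,0,0,-42,0,0,0.25],
  [1,0,0,-42,0,0,0.25],
  [1,0,0,-42,0,0,0.25],
  [1,0,0,-42,0,0,0.25],
  [1,0,0,-42,0,0,0.25],
])

```text
clock: 10.15
position: [0.4439, 0.147, 0.1142]
ee_rot: [0.529, 0.849, 0.0, 0.001]
ft_force: [0.1, 0.8, -2.4]
grip_width: 0.413
grasp_force: 50.6
```

```bash
python3 - <<'E'
from rd import *
check((.3838,.2755,.045))
o,t=tins(); [print(*x) for x in o]
c=wrist_cam();z={'T':c['T'],'K':c['K']};np.savez('w5.npz',**z)
cv2.imwrite('pics/w5.png',c['image'][:240]);print(c['T'].round(3)); print(manip.get_obs()['joint_pos'].round(2))
E
```

```text
t 10.15 p [0.4439 0.147  0.1142] in lens 0.1014 0.0008 -0.0011 heading 114.9
shift mm [-0.8 -0.1 -1.7]
835 (247, 254, 39, 36) [0.4278 0.0819]
775 (304, 261, 31, 32) [ 0.416  -0.0657]
[[ 0.898  0.419  0.135  0.409]
 [ 0.44  -0.855 -0.273  0.217]
 [ 0.001  0.305 -0.952  0.257]
 [ 0.     0.     0.     1.   ]]
[ 0.29  0.16 -0.75  1.97  0.13  1.05 -0.06]
```

View pics/w5.png

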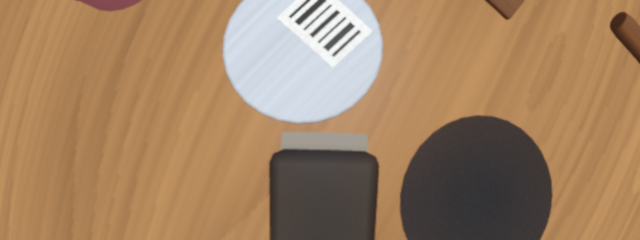

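The label is centred at about (323,27), straight ahead of the nose and at the same image spot as the card was when aligned. I'll hold here.

Call:
step_arm([
  [1,-1,0,-1.5,0,0,0],
  [1,-1,0,-1.5,0,0,0],
  [1,-1,0,-1.5,0,0,0],
  [1,-1,0,-1.5,0,0,0],
  [1,-1,0,-1.5,0,0,0],
  [1,-1,0,-1.5,0,0,0],
  [1,-1,0,-1.5,0,0,0],
  [1,-1,0,-1.5,0,0,0],
  [1,-1,0,-1.5,0,0,0],
  [1,-1,0,-1.5,0,0,0],
])

```text
clock: 11.25
position: [0.4424, 0.1468, 0.1118]
ee_rot: [0.529, 0.849, 0.0, -0.0]
ft_force: [-0.4, -0.4, -2.3]
grip_width: 0.413
grasp_force: 50.6
```

Call:
step_arm([
  [1,0,0,0,0,0,0],
  [1,0,0,0,0,0,0],
  [1,0,0,0,0,0,0],
  [1,0,0,0,0,0,0],
  [1,0,0,0,0,0,0],
  [1,0,0,0,0,0,0],
  [1,0,0,0,0,0,0],
  [1,0,0,0,0,0,0],
  [1,0,0,0,0,0,0],
  [1,0,0,0,0,0,0],
])

```text
clock: 12.25
position: [0.4424, 0.1468, 0.1118]
ee_rot: [0.529, 0.849, 0.0, -0.0]
ft_force: [-0.4, 0.3, -1.9]
grip_width: 0.409
grasp_force: 50.6
```

Call:
step_arm([
  [1,0,0,0,0,0,0],
  [1,0,0,0,0,0,0],
  [1,0,0,0,0,0,0],
  [1,0,0,0,0,0,0],
  [1,0,0,0,0,0,0],
])

```text
clock: 12.75
position: [0.4424, 0.1468, 0.1118]
ee_rot: [0.529, 0.849, 0.0, 0.0]
ft_force: [0.7, 0.8, -2.8]
grip_width: 0.417
grasp_force: 50.6
```

```bash
cat >> rd.py <<'E'
def label_w(P):
    "label centre seen by the wrist camera near the expected world point P (lid plane)"
    c=wrist_cam(); g=c['image'].astype(int)
    m=(g.min(2)>205)&(g.max(2)-g.min(2)<22)
    m=cv2.morphologyEx(m.astype(np.uint8),cv2.MORPH_CLOSE,np.ones((9,9)))
    Q=c['T'][:3,:3].T@(np.array(P)-c['T'][:3,3]); th=np.arctan2(np.hypot(Q[0],Q[1]),Q[2])
    u=c['K'][:2,2]+c['K'][0,0]*th*Q[:2]/np.hypot(Q[0],Q[1])
    b=blob(g,m,u,150); print('expected px',u.round(0),'blob',b)
    return at_z(*ray_w(c,b[0]),.045) if b else None
E
python3 - <<'E'
from rd import *
check((.3838,.2755,.045)); print(label_w((.3838,.2755,.045)))
E
```

```text
t 12.75 p [0.4424 0.1468 0.1118] in lens 0.0994 -0.0007 0.0002 heading 114.9
shift mm [0.7 0.  0.6]
expected px [326.  21.] blob (array([304.5,  54.9]), array([  227,     0,   156,   121, 15837], dtype=int32))
[0.38178719 0.25208029 0.045     ]
```

Call:
step_arm([
  [1,15,-45,20,0,0,0],
  [1,30,-90,20,0,0,0],
  [1,45,-135,20,0,0,0],
  [1,58,-180,10,0,0,0],
  [1,60,-192,0,0,0,0],
  [1,60,-192,0,0,0,0],
  [1,60,-192,0,0,0,0],
  [1,60,-192,0,0,0,0],
  [1,60,-192,0,0,0,0],
  [1,60,-192,0,0,0,0],
])

```text
clock: 13.8
position: [0.5026, -0.0443, 0.1122]
ee_rot: [0.528, 0.849, 0.0, 0.0]
ft_force: [-0.8, 0.6, -3.1]
grip_width: 0.409
grasp_force: 50.7
```

```bash
cat >> rd.py <<'E'
def label_w(P):
    c=wrist_cam(); g=c['image'].astype(int)
    Q=c['T'][:3,:3].T@(np.array(P)-c['T'][:3,3]); th=np.arctan2(np.hypot(Q[0],Q[1]),Q[2])
    u=c['K'][:2,2]+c['K'][0,0]*th*Q[:2]/np.hypot(Q[0],Q[1])
    m=((g.max(2)<110)&(g.max(2)-g.min(2)<30)).astype(np.uint8); m[128:]=0
    yy,xx=np.mgrid[:480,:640]; m[np.hypot(xx-u[0],yy-u[1])>90]=0
    m=cv2.morphologyEx(np.pad(m,20),cv2.MORPH_CLOSE,np.ones((11,11)))[20:-20,20:-20]
    b=blob(g,m,u,80); print('expected px',u.round(0),'bars',b)
    return at_z(*ray_w(c,b[0]),.045) if b else None
E
python3 - <<'E'
from rd import *
check((.4428,.0835,.045)); print(label_w((.4428,.0835,.045)))
o,t=tins(); [print(*x) for x in o]
E
```

```text
t 13.8 p [ 0.5026 -0.0443  0.1122] in lens 0.0994 0.0005 -0.0003 heading 115.0
shift mm [-0.2 -0.8  0.2]
expected px [324.  22.] bars (array([327.5,  22.1]), array([310,  18,  36,   9,  94], dtype=int32))
[0.44448713 0.08421686 0.045     ]
785 (254, 259, 32, 31) [0.4258 0.0792]
795 (193, 277, 32, 31) [0.3777 0.2566]
```

Call:
step_arm([
  [1,0,0,0,0,0,0],
  [1,0,0,0,0,0,0],
  [1,0,0,0,0,0,0],
  [1,0,0,0,0,0,0],
  [1,0,0,0,0,0,0],
  [1,0,0,0,0,0,0],
  [1,0,0,0,0,0,0],
  [1,0,0,0,0,0,0],
  [1,0,0,0,0,0,0],
  [1,0,0,0,0,0,0],
])

```text
clock: 14.9
position: [0.5024, -0.0452, 0.1118]
ee_rot: [0.529, 0.849, 0.0, 0.0]
ft_force: [0.1, -0.1, -2.1]
grip_width: 0.407
grasp_force: 50.7
```

Call:
step_arm([
  [1,0,0,0,0,0,0],
  [1,0,0,0,0,0,0],
  [1,0,0,0,0,0,0],
  [1,0,0,0,0,0,0],
  [1,0,0,0,0,0,0],
  [1,0,0,0,0,0,0],
  [1,0,0,0,0,0,0],
  [1,0,0,0,0,0,0],
  [1,0,0,0,0,0,0],
  [1,0,0,0,0,0,0],
])

```text
clock: 15.9
position: [0.5024, -0.0452, 0.1118]
ee_rot: [0.529, 0.849, 0.0, 0.0]
ft_force: [-0.0, 0.1, -2.3]
grip_width: 0.416
grasp_force: 50.7
```

Call:
step_arm([
  [1,0,0,0,0,0,0],
  [1,0,0,0,0,0,0],
  [1,0,0,0,0,0,0],
])

```text
clock: 16.2
position: [0.5024, -0.0453, 0.1118]
ee_rot: [0.529, 0.849, 0.0, 0.0]
ft_force: [0.1, 0.5, -2.2]
grip_width: 0.412
grasp_force: 50.7
```

```bash
python3 - <<'E'
from rd import *
check((.4428,.0835,.045))
o,t=tins(); [print(*x) for x in o]
E
```

```text
t 16.2 p [ 0.5024 -0.0453  0.1118] in lens 0.0997 0.0002 0.0005 heading 114.9
shift mm [-0.3  0.1  0.6]
783 (254, 259, 32, 31) [0.4258 0.0792]
798 (193, 277, 32, 31) [0.3778 0.2567]
```

Call:
step_arm([
  [1,-11,-44,15,0,0,0],
  [1,-22,-88,15,0,0,0],
  [1,-33,-125,8,0,0,0],
  [1,-33,-132,0,0,0,0],
  [1,-33,-132,0,0,0,0],
  [1,-33,-132,0,0,0,0],
  [1,-33,-132,0,0,0,0],
  [1,-33,-132,0,0,0,0],
  [1,-33,-132,0,0,0,0],
  [1,-33,-132,0,0,0,0],
])

```text
clock: 17.25
position: [0.4696, -0.1768, 0.112]
ee_rot: [0.529, 0.849, 0.0, 0.0]
ft_force: [-0.5, 0.5, -2.3]
grip_width: 0.411
grasp_force: 50.8
```

```bash
python3 - <<'E'
from rd import *
check((.4103,-.0485,.045)); print(label_w((.4103,-.0485,.045)))
o,t=tins(); [print(*x) for x in o]
c=wrist_cam();cv2.imwrite('pics/w6.png',np.vstack([c['image'][:140],t['image'][190:340]]))
E
```

```text
t 17.25 p [ 0.4696 -0.1768  0.112 ] in lens 0.0995 0.0 0.0001 heading 114.9
shift mm [ 0.1 -0.3  0.4]
expected px [325.  21.] bars (array([322. ,  21.8]), array([321,   6,   3,  33,  98], dtype=int32))
[ 0.40884411 -0.04951659  0.045     ]
785 (254, 259, 32, 31) [0.4258 0.0792]
794 (304, 261, 31, 32) [ 0.4166 -0.0666]
798 (193, 277, 32, 31) [0.3778 0.2567]
```

View pics/w6.png

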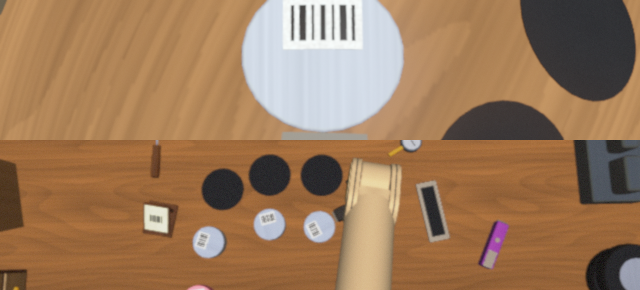

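The label is centred at (322,22), right on the beam, and all three tins are unmoved. I'll hold.

Call:
step_arm([
  [1,0,0,0,0,0,0],
  [1,0,0,0,0,0,0],
  [1,0,0,0,0,0,0],
  [1,0,0,0,0,0,0],
  [1,0,0,0,0,0,0],
  [1,0,0,0,0,0,0],
  [1,0,0,0,0,0,0],
  [1,0,0,0,0,0,0],
  [1,0,0,0,0,0,0],
  [1,0,0,0,0,0,0],
])

```text
clock: 18.4
position: [0.4694, -0.1772, 0.1118]
ee_rot: [0.529, 0.849, 0.0, -0.0]
ft_force: [-0.4, -1.3, -1.9]
grip_width: 0.411
grasp_force: 50.8
```

Call:
step_arm([
  [1,0,0,0,0,0,0],
  [1,0,0,0,0,0,0],
  [1,0,0,0,0,0,0],
  [1,0,0,0,0,0,0],
  [1,0,0,0,0,0,0],
  [1,0,0,0,0,0,0],
  [1,0,0,0,0,0,0],
  [1,0,0,0,0,0,0],
  [1,0,0,0,0,0,0],
  [1,0,0,0,0,0,0],
])

```text
clock: 19.4
position: [0.4694, -0.1773, 0.1118]
ee_rot: [0.529, 0.849, 0.0, 0.0]
ft_force: [0.3, 0.5, -1.9]
grip_width: 0.415
grasp_force: 50.8
```

Call:
step_arm([
  [1,0,0,0,0,0,0],
  [1,0,0,0,0,0,0],
  [1,0,0,0,0,0,0],
])

```text
clock: 19.7
position: [0.4694, -0.1773, 0.1118]
ee_rot: [0.529, 0.849, 0.0, -0.0]
ft_force: [-0.3, 0.2, -3.0]
grip_width: 0.411
grasp_force: 50.8
```

Call:
step_arm([
  [1,0,-20,20,0,0,-0.14],
  [1,0,-45,30,0,0,-0.28],
  [1,0,-70,30,0,0,-0.42],
  [1,0,-95,30,0,0,-0.56],
  [1,0,-120,30,0,0,-0.7],
  [1,-2,-145,30,0,0,-0.84],
  [1,-4,-170,30,0,0,-0.98],
  [1,-6,-195,30,0,0,-1.12],
  [1,-8,-220,30,0,0,-1.26],
  [1,-9,-230,30,0,0,-1.4],
])

```text
clock: 20.7
position: [0.4592, -0.41, 0.1415]
ee_rot: [0.953, 0.304, -0.0, 0.0]
ft_force: [0.5, 0.3, -2.1]
grip_width: 0.413
grasp_force: 50.7
```

Call:
step_arm([
  [1,0,0,0,0,0,-0.14],
  [1,0,0,0,0,0,-0.28],
  [1,0,0,-20,0,0,-0.42],
  [1,0,0,-50,0,0,-0.44],
  [1,0,0,-80,0,0,-0.44],
  [1,0,0,-80,0,0,-0.44],
  [1,0,0,-80,0,0,-0.44],
  [1,0,0,-80,0,0,-0.44],
])

```text
clock: 21.5
position: [0.4613, -0.408, 0.0638]
ee_rot: [0.996, 0.093, 0.001, 0.001]
ft_force: [-0.5, 0.5, -2.1]
grip_width: 0.412
grasp_force: 50.7
```

```bash
python3 - <<'E'
from rd import *
p,m,o=pose(); print(o['clock'],p,np.degrees(np.arctan2(m[1,0],m[0,0])),((np.array([.4601,-.4078,.0167])-p)*1000).round(1), 'turn',np.radians(10.67)-np.arctan2(m[1,0],m[0,0]))
E
```

```text
21.5 [ 0.46134386 -0.40797774  0.06377076] 10.701697830287696 [ -1.2   0.2 -47.1] turn -0.0005532315042586777
```

Call:
step_arm([
  [1,-2,0,-25,0,0,0],
  [1,-2,0,-40,0,0,0],
  [1,-2,0,-44,0,0,0],
  [1,-2,0,-46,0,0,0],
  [1,-2,0,-47,0,0,0],
  [1,-2,0,-47,0,0,0],
  [1,-2,0,-47,0,0,0],
])

```text
clock: 22.2
position: [0.4588, -0.4076, 0.0167]
ee_rot: [0.996, 0.093, 0.0, 0.0]
ft_force: [-4.1, 2.4, 6.2]
grip_width: 0.414
grasp_force: 51.7
```

Call:
step_arm([
  [0.3,0,0,0,0,0,0],
  [0.3,0,0,0,0,0,0],
  [0,0,0,0,0,0,0],
  [0,0,0,0,0,0,0],
  [0,0,0,0,0,0,0],
  [0,0,0,30,0,0,0],
  [0,0,0,80,0,0,0],
  [0,0,0,130,0,0,0],
  [0,0,0,150,0,0,0],
  [0,0,0,150,0,0,0],
])

```text
clock: 23.2
position: [0.46, -0.4085, 0.1691]
ee_rot: [0.996, 0.093, 0.002, 0.002]
ft_force: [-0.3, -0.4, -0.2]
grip_width: 1.003
grasp_force: 0.0
```

```bash
python3 - <<'E'
from rd import *
manip.camera('top');manip.camera('top')
o,t=tins(); [print(*x) for x in o]
c=wrist_cam();cv2.imwrite('pics/w7.png',c['image'][60:360,150:500]); print(manip.get_obs()['position'],manip.get_obs()['clock'])
E
```

```text
785 (254, 259, 32, 31) [0.4258 0.0792]
776 (304, 261, 31, 32) [ 0.4159 -0.0657]
796 (193, 277, 32, 31) [0.3778 0.2565]
[ 0.4577367  -0.4066988   0.16318933] 23.4
```

View pics/w7.png

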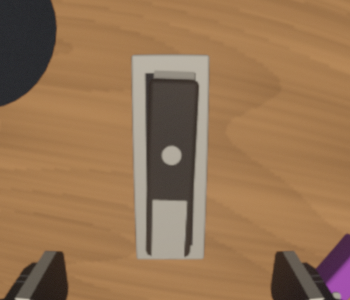

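The reader lies flat and centred on its rest, and the tins are unmoved. Next I'll go behind tin3 with the fingers at about 40 mm spread and test the inner reach.

Call:
step_arm([
  [0.53,-5,50,-10,0,0,-0.05],
  [0.53,-20,95,-20,0,0,-0.1],
  [0.53,-35,140,-30,0,0,-0.15],
  [0.53,-50,185,-40,0,0,-0.2],
  [0.53,-65,230,-50,0,0,-0.25],
  [0.53,-80,275,-55,0,0,-0.25],
  [0.53,-95,320,-60,0,0,-0.25],
  [0.53,-105,344,-60,0,0,-0.25],
  [0.53,-105,344,-60,0,0,-0.25],
  [0.53,-105,344,-60,0,0,-0.25],
])

```text
clock: 24.4
position: [0.353, -0.0632, 0.1043]
ee_rot: [1.0, -0.031, -0.0, 0.0]
ft_force: [-0.2, -0.3, 0.4]
grip_width: 0.475
grasp_force: 0.0
```

```bash
python3 - <<'E'
from rd import *
p,m,o=pose(); print(o['clock'],p,m.round(3),o['joint_pos'].round(2),o['joint_velocities'].round(2),o['grip_width'])
E
```

```text
24.4 [ 0.35296419 -0.06324993  0.10427252] [[ 0.998 -0.062 -0.001]
 [-0.062 -0.998 -0.   ]
 [-0.001  0.    -1.   ]] [ 0.44 -0.12 -0.37  2.24 -0.05  1.02 -1.53] [ 0.02  0.02  0.02 -0.02  0.    0.    0.  ] 0.47450090450687843
```

Call:
step_arm([
  [0.53,0,0,-30,0,0,0],
  [0.53,0,0,-60,0,0,0],
  [0.53,0,0,-80,0,0,0],
  [0.53,0,0,-91,0,0,0],
  [0.53,0,0,-91,0,0,0],
  [0.53,0,0,-91,0,0,0],
])

```text
clock: 25.0
position: [0.3538, -0.0636, 0.0142]
ee_rot: [0.999, -0.032, 0.0, -0.0]
ft_force: [-0.4, 0.1, 0.5]
grip_width: 0.468
grasp_force: 0.0
```

```bash
python3 - <<'E'
from rd import *
p,m,o=pose(); print(o['clock'],p,o['joint_pos'].round(2))
o,t=tins(); [print(*x) for x in o]
E
```

```text
25.0 [ 0.35382107 -0.0635875   0.01422821] [ 0.43  0.05 -0.38  2.32  0.03  0.78 -1.6 ]
784 (254, 259, 32, 31) [0.4257 0.0791]
352 (304, 261, 31, 15) [ 0.4372 -0.0656]
797 (193, 277, 32, 31) [0.3778 0.2566]
```

Call:
step_arm([
  [0.53,8,0,0,0,0,0],
  [0.53,14,-1,0,0,0,0],
  [0.53,20,-1,0,0,0,0],
  [0.53,28,-1,0,0,0,0],
  [0.53,38,-2,0,0,0,0],
  [0.53,48,-2,0,0,0,0],
  [0.53,58,-3,0,0,0,0],
  [0.53,68,-3,0,0,0,0],
  [0.53,78,-4,0,0,0,0],
  [0.53,88,-4,0,0,0,0],
])

```text
clock: 26.05
position: [0.4423, -0.0674, 0.0138]
ee_rot: [0.999, -0.032, 0.0, 0.0]
ft_force: [-4.3, -0.1, 3.4]
grip_width: 0.469
grasp_force: 2.5
```

```bash
cat >> rd.py <<'E'
def lid_w():
    "visible lid blob in the wrist view -> fitted circle centre on the lid plane"
    c=wrist_cam(); g=c['image'].astype(int)
    m=((g[:,:,0]>=g[:,:,2]+8)&(g.min(2)>130)).astype(np.uint8)
    m=cv2.morphologyEx(m,cv2.MORPH_CLOSE,np.ones((15,15)))
    n,l,st,ce=cv2.connectedComponentsWithStats(m)
    for i in range(1,n):
        if st[i][4]<1500: continue
        cs=max(cv2.findContours((l==i).astype(np.uint8),0,cv2.CHAIN_APPROX_NONE)[0],key=len)[:,0]
        cs=cs[(cs[:,0]>2)&(cs[:,0]<637)&(cs[:,1]>2)&(cs[:,1]<477)]
        P=np.array([at_z(*ray_w(c,q),.045)[:2] for q in cs[::3]])
        from scipy.optimize import least_squares
        s=least_squares(lambda v:np.hypot(*(P-v[:2]).T)-.045,P.mean(0),loss='soft_l1',f_scale=.002)
        print('lid',s.x.round(4),'rms',np.sqrt(np.mean(s.fun**2)).round(4),'area',st[i][4])
    return c
E
python3 - <<'E'
from rd import *
c=lid_w(); cv2.imwrite('pics/w8.png',c['image']); p,m,o=pose();print(o['clock'],p,o['ft_force'])
E
```

```text
lid [ 0.4934 -0.0708] rms 0.0004 area 46434
lid [0.43   0.0816] rms 0.0145 area 7249
26.1 [ 0.44404397 -0.06723445  0.01411364] [0.11240026 0.02656612 0.54667413]
```

View pics/w8.png

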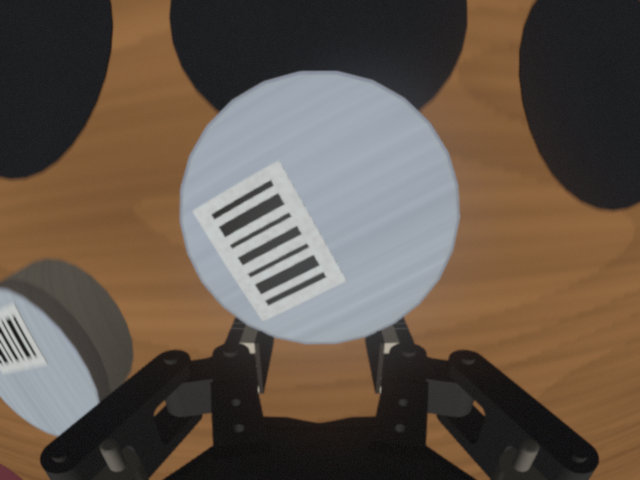

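The tin rides centred between the fingers, with the lid at about (320,207) and its mat straight ahead. I'll continue the push.

Call:
step_arm([
  [0.53,10,0,0,0,0,0],
  [0.53,20,-1,0,0,0,0],
  [0.53,30,-1,0,0,0,0],
  [0.53,40,-2,0,0,0,0],
  [0.53,50,-3,0,0,0,0],
  [0.53,60,-3,0,0,0,0],
  [0.53,68,-4,0,0,0,0],
  [0.53,75,-4,0,0,0,0],
  [0.53,80,-4.5,0,0,0,0],
  [0.53,83,-4.5,0,0,0,0],
])

```text
clock: 27.1
position: [0.5248, -0.0718, 0.0138]
ee_rot: [1.0, -0.032, 0.0, 0.0]
ft_force: [-2.6, 0.3, -1.1]
grip_width: 0.469
grasp_force: 1.2
```

Call:
step_arm([
  [0.53,0,0,0,0,0,0],
  [0.53,0,0,0,0,0,0],
  [0.53,0,0,0,0,0,0],
])

```text
clock: 27.4
position: [0.5245, -0.0718, 0.014]
ee_rot: [1.0, -0.032, 0.0, 0.0]
ft_force: [-0.3, 0.5, 1.0]
grip_width: 0.47
grasp_force: 0.0
```

```bash
python3 - <<'E'
from rd import *
c=lid_w(); p,m,o=pose();print(o['clock'],p,o['ft_force'])
E
```

```text
lid [ 0.5763 -0.0752] rms 0.0004 area 46507
27.45 [ 0.52444378 -0.07176188  0.0140065 ] [-0.09977878 -0.50290544 -0.05789599]
```

Call:
step_arm([
  [0.53,-30,0,0,0,0,0],
  [0.53,-40,0,45,0,0,0],
  [0.53,-60,10,90,0,0,0.05],
  [0.53,-90,45,90,0,0,0.094],
  [0.53,-125,80,90,0,0,0.094],
  [0.53,-161,115,90,0,0,0.094],
  [0.53,-161,149,90,0,0,0.094],
  [0.53,-161,149,90,0,0,0.094],
  [0.53,-161,149,90,0,0,0.094],
])

```text
clock: 28.35
position: [0.3636, 0.0774, 0.1041]
ee_rot: [1.0, 0.016, 0.0, 0.0]
ft_force: [1.1, -0.5, -0.1]
grip_width: 0.469
grasp_force: 0.0
```

```bash
python3 - <<'E'
from rd import *
c=lid_w(); p,m,o=pose();print(o['clock'],p,m[:2,0].round(3),o['joint_pos'].round(2))
o,t=tins(); [print(*x) for x in o]
E
```

```text
lid [0.4271 0.0795] rms 0.0006 area 16013
lid [0.3792 0.2563] rms 0.0007 area 7377
28.4 [0.3636379  0.07677987 0.10394831] [1.    0.031] [ 0.27 -0.09 -0.57  2.2  -0.06  1.01 -1.81]
769 (306, 208, 31, 31) [ 0.5751 -0.0749]
512 (262, 259, 26, 38) [0.4247 0.0606]
614 (193, 277, 24, 31) [0.3767 0.2659]
```

Call:
step_arm([
  [0.53,0,1,-30,0,0,0],
  [0.53,0,1,-60,0,0,0],
  [0.53,0,1,-80,0,0,0],
  [0.53,0,1,-90,0,0,0],
  [0.53,0,1,-90,0,0,0],
  [0.53,6,1,-90,0,0,0],
  [0.53,12,1,-90,0,0,0],
  [0.53,18,1,-90,0,0,0],
  [0.53,26,2,-90,0,0,0],
  [0.53,36,2,-90,0,0,0],
])

```text
clock: 29.45
position: [0.3993, 0.0791, 0.0142]
ee_rot: [1.0, 0.015, -0.001, 0.0]
ft_force: [-5.7, 1.0, 5.1]
grip_width: 0.47
grasp_force: 3.8
```

Call:
step_arm([
  [0.53,10,0,0,0,0,0],
  [0.53,20,1,0,0,0,0],
  [0.53,30,1,0,0,0,0],
  [0.53,40,1,0,0,0,0],
  [0.53,50,1,0,0,0,0],
  [0.53,60,2,0,0,0,0],
  [0.53,70,2,0,0,0,0],
  [0.53,78,2,0,0,0,0],
  [0.53,82,2,0,0,0,0],
  [0.53,82,2,0,0,0,0],
])

```text
clock: 30.45
position: [0.4822, 0.0813, 0.0141]
ee_rot: [1.0, 0.015, 0.0, -0.0]
ft_force: [-0.1, 0.2, -0.2]
grip_width: 0.467
grasp_force: 0.2
```

```bash
python3 - <<'E'
from rd import *
manip.camera('wrist');manip.camera('wrist');c=lid_w(); p,m,o=pose();print(o['clock'],p,o['ft_force'])
E
```

```text
lid [ 0.576  -0.0746] rms 0.0002 area 2490
lid [0.5335 0.0826] rms 0.0004 area 44241
lid [0.4066 0.2896] rms 0.0106 area 1914
30.6 [0.4818217  0.08128029 0.01401398] [-0.25364414  0.28588632 -0.11230413]
```

Call:
step_arm([
  [0.53,10,0,0,0,0,0],
  [0.53,20,1,0,0,0,0],
  [0.53,30,1,0,0,0,0],
  [0.53,38,1,0,0,0,0],
  [0.53,43,1,0,0,0,0],
  [0.53,46,1,0,0,0,0],
  [0.53,46,1,0,0,0,0],
  [0.53,46,1,0,0,0,0],
])

```text
clock: 31.4
position: [0.5278, 0.0823, 0.0139]
ee_rot: [1.0, 0.015, 0.0, -0.0]
ft_force: [-0.0, 0.2, -0.7]
grip_width: 0.471
grasp_force: 0.2
```

```bash
python3 - <<'E'
from rd import *
c=lid_w(); p,m,o=pose();print(o['clock'],p,o['ft_force'])
E
```

```text
lid [0.5791 0.0837] rms 0.0004 area 44322
lid [ 0.5788 -0.0766] rms 0.0048 area 3008
31.45 [0.52772926 0.08226623 0.01394327] [-0.19374296 -0.29385145  0.86186454]
```

Call:
step_arm([
  [0.53,-30,0,0,0,0,0],
  [0.53,-40,0,45,0,0,0],
  [0.53,-60,10,90,0,0,0],
  [0.53,-85,45,90,0,0,-0.04],
  [0.53,-110,80,90,0,0,-0.08],
  [0.53,-135,115,90,0,0,-0.1],
  [0.53,-160,150,90,0,0,-0.1],
  [0.53,-190,180,90,0,0,-0.1],
  [0.53,-213,184,90,0,0,-0.1],
  [0.53,-213,184,90,0,0,-0.1],
])

```text
clock: 32.45
position: [0.3121, 0.2675, 0.1039]
ee_rot: [0.999, -0.032, 0.001, 0.0]
ft_force: [-0.0, 0.2, -0.5]
grip_width: 0.471
grasp_force: 0.0
```

Call:
step_arm([
  [0.53,0,0,0,0,0,0],
  [0.53,0,0,0,0,0,0],
  [0.53,0,0,0,0,0,0],
])

```text
clock: 32.75
position: [0.3153, 0.2658, 0.1039]
ee_rot: [0.999, -0.035, 0.0, -0.0]
ft_force: [0.5, -0.4, -0.7]
grip_width: 0.472
grasp_force: 0.0
```

```bash
python3 - <<'E'
from rd import *
c=lid_w(); p,m,o=pose();print(o['clock'],p,m[:2,0].round(3),o['joint_pos'].round(2))
o,t=tins(); [print(*x) for x in o]
E
```

```text
lid [0.3788 0.2576] rms 0.0005 area 16183
32.8 [0.31513185 0.26588085 0.10383668] [ 0.998 -0.071] [-0.02  0.03 -0.79  2.11  0.02  1.01 -2.46]
775 (252, 208, 32, 31) [0.5777 0.0838]
771 (306, 208, 31, 31) [ 0.5749 -0.0749]
853 (193, 277, 32, 43) [0.3734 0.2566]
```

Call:
step_arm([
  [0.53,0,-4,-30,0,0,0],
  [0.53,0,-4,-60,0,0,0],
  [0.53,0,-4,-80,0,0,0],
  [0.53,0,-4,-90,0,0,0],
  [0.53,0,-4,-90,0,0,0],
  [0.53,6,-4,-90,0,0,0],
  [0.53,12,-4,-90,0,0,0],
  [0.53,18,-5,-90,0,0,0],
  [0.53,26,-6,-90,0,0,0],
  [0.53,35,-8,-90,0,0,0],
])

```text
clock: 33.85
position: [0.3497, 0.2587, 0.0143]
ee_rot: [0.999, -0.034, -0.0, -0.0]
ft_force: [-4.0, 0.6, 4.6]
grip_width: 0.471
grasp_force: 2.8
```

Call:
step_arm([
  [0.53,9,-2,0,0,0,0],
  [0.53,18,-4,0,0,0,0],
  [0.53,27,-6,0,0,0,0],
  [0.53,36,-8,0,0,0,0],
  [0.53,45,-10,0,0,0,0],
  [0.53,54,-11,0,0,0,0],
  [0.53,63,-12,0,0,0,0],
  [0.53,70,-13,0,0,0,0],
  [0.53,74,-14,0,0,0,0],
  [0.53,74,-14,0,0,0,0],
])

```text
clock: 34.85
position: [0.4242, 0.2443, 0.0141]
ee_rot: [0.999, -0.035, 0.0, -0.0]
ft_force: [-0.6, -0.1, 0.1]
grip_width: 0.471
grasp_force: 0.2
```

```bash
python3 - <<'E'
from rd import *
manip.camera('wrist');manip.camera('wrist');c=lid_w(); p,m,o=pose();print(o['clock'],p,m[:2,0].round(3),o['ft_force'])
E
```

```text
lid [0.4755 0.2406] rms 0.0004 area 45403
35.0 [0.42378112 0.24395009 0.01388249] [ 0.998 -0.07 ] [-0.70767932  0.00353283  0.07645495]
```

Remaining shift: (+64, -12).

Call:
step_arm([
  [0.53,9,-2,0,0,0,0],
  [0.53,18,-4,0,0,0,0],
  [0.53,27,-6,0,0,0,0],
  [0.53,36,-7,0,0,0,0],
  [0.53,45,-9,0,0,0,0],
  [0.53,54,-11,0,0,0,0],
  [0.53,60,-12,0,0,0,0],
  [0.53,63,-12,0,0,0,0],
  [0.53,63,-12,0,0,0,0],
  [0.53,63,-12,0,0,0,0],
])

```text
clock: 36.0
position: [0.4868, 0.2322, 0.0139]
ee_rot: [0.999, -0.035, 0.0, -0.0]
ft_force: [-0.0, 0.3, 0.2]
grip_width: 0.468
grasp_force: 0.0
```

Call:
step_arm([
  [0.53,-25,0,0,0,0,0],
  [0.53,-45,0,30,0,0,0],
  [0.53,-60,0,80,0,0,0],
  [0.53,-70,0,130,0,0,0],
  [0.53,-110,0,150,0,0,0],
  [0.53,-110,0,150,0,0,0],
  [0.53,-110,0,150,0,0,0],
  [0.53,-110,0,150,0,0,0],
])

```text
clock: 36.8
position: [0.3767, 0.2318, 0.1633]
ee_rot: [0.999, -0.035, -0.0, 0.0]
ft_force: [0.1, -0.1, 0.1]
grip_width: 0.471
grasp_force: 0.0
```

```bash
python3 - <<'E'
from rd import *
c=lid_w(); p,m,o=pose();print(o['clock'],p)
o,t=tins(); [print(*x) for x in o]
cv2.imwrite('pics/t9.png',t['image'][130:370,130:460])
E
```

```text
lid [0.5388 0.2259] rms 0.0136 area 6658
lid [0.5785 0.0847] rms 0.0003 area 1747
36.85 [0.37661828 0.23179722 0.16297383]
774 (252, 208, 32, 31) [0.5778 0.0838]
770 (306, 208, 31, 31) [ 0.575  -0.0749]
778 (204, 222, 31, 32) [0.5374 0.2279]
```

View pics/t9.png

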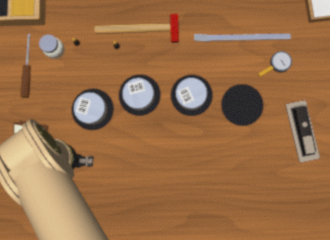

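All three tins sit centred on their mats (within about 3 mm), the reader is on its rest, and the arm is clear. I'll hand in now.

```bash
python3 -c "
from workcell import manip
print(manip.hand_in())"
```

```text
the job is handed in; nothing more can be done
None
```

I handed the job in at about 37 s. I aimed the reader for over two seconds at the job card and at tins 1–3 in order (tin4 absent), returned it to its rest, and slid each tin to within about 3 mm of a mat's centre; the hand-in returned no verdict.

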